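# Hold the enabling plunger under the flap

### The arm

A 6-joint arm with a two-finger parallel gripper is mounted at the origin on the work surface. World frame = base frame: x ahead of the robot, y to its left, z up, the work surface at z = 0. Lengths are in mm, angles in rad, forces in N, time in s.
With the tool pointing down it reaches from about 350 to 875 mm from the base axis. Payload 4.2 kg.
Tool frame: the origin (TCP) lies on the centre line of the jaws, within the pads' length; the fingertips stand 22 mm ahead of it and the grasp point (between the pads) lies 3 mm ahead of it (arm.nose_length is the distance from the TCP to the fingertips, in mm); z points along the fingers, x is the direction in which the jaws open and shut, and the axes are right-handed (so a half turn about z gives the same grasp; the last joint's range is limited). The gripper opens to 85 mm and grips with 20 to 120 N. Pads are 22 mm wide; open, the fingers measure 114 mm over their backs; the gripper's body (76 mm by 85 mm) begins 54 mm behind the grasp point. The pads swing forward as they close: fully open they stand 13 mm farther back than shut.
Start: joints at [1.558, 0.385, 0.008, 0, -1.194, -0.259], TCP at [167.759, 602.043, 253.312] pointing down, gripper open.
Joint ranges: [-3.14, 3.14], [-1.21, 2.06], [-1.07, 1.41], [-3.16, 2.05], [-2.99, -0.16], [-3.1, 3.1]. Speed limits (rad/s): [2.79, 2.79, 3.14, 3.14, 3.14, 3.14].

### API

Orientations are given as a unit quaternion [x, y, z, w].
In Python, from bench import telemetry, get_image, workorder, nets, arm gives the robot as it stands.
- The arm moves only by the tool apply_moves, never from a script. Its argument "steps" is a list of rows, each an object with "hand": the opening, from 0 (shut) to 1 (fully open); "xyz": the shift along the tool's x, y, z in cm, a list of three; "delta_rot": the turn, a rotation vector about the tool's x, y, z in rad, a list of three. In form: [{"hand": hand, "xyz": [x, y, z], "delta_rot": [wx, wy, wz]}, ...]. A call has 1 to 12 rows; each row is the pose to reach, as a shift and turn from the pose commanded when the call began, along the tool's axes at that moment; what a row does not reach only later rows make up. A row lasts 1/12 s, in which the tool goes at most 41.7 mm and 7.16 degrees, less where a joint would pass 70% of its speed; a pose out of reach is approached as far as the arm can. A call with a gripper value outside its range is refused whole. The fingers move at their own pace and stop on an object; the grip force is fixed at half the most. Time passes only in rows, so rows that repeat a pose let the fingers close. It gives the time, the measured TCP pose, the force and the opening at its end, in the units of the state.
- telemetry.read_state(): the state, without advancing time (a new reading comes with each control period).
- get_image(name): name is "scene" or "top" or "wrist"; returns a dict with "frame" (420x560x3 uint8, blue, green, red), "fx", "fy", "cx", "cy" (pixels), "origin" and "orientation" of the camera in the world. Camera axes: x right, y down, z forward; pixel columns grow to the right and rows downward; lengths in mm; the calibration is good to about 2 mm. A picture is of the moment at which its call begins. There is no depth.
- workorder.job_done(): hands the job in, once; it reports no verdict.
Trained networks look in a picture, given as the dict that the camera call returned (one of the last four; its "shot" number tells which), for a name from the list of things; names that differ only in an ending like _2 or _b are one class to them, and where a whole thing is asked for, a point or a joint stands for the part that bears it (a point fixed in the world has none). Each returns a list of dicts, best first, with "confidence" (0 to 1); they miss things now and then, are a little off and sometimes report something else, mostly with a low value. They report only what shows in the picture. A call takes as long as a camera call.
- nets.recognise(picture, label): "xyz" ([x, y, z] in mm, in world coordinates, good to about 4 mm: the middle of the surface that is visible of it).
- nets.outline_of(picture, label): "pixels" (420x560 bool, what is visible of it).
- nets.pinpoint(picture, label): "xyz" ([x, y, z] in mm, in world coordinates, good to about 4 mm: a listed point, or the origin of a listed thing).
The state is a dict: "clock": time; "joints": joint angles; "joint_vel": joint speeds; "joint_efforts": joint torques, N m; "position": TCP position; "ee_rot": TCP orientation; "contact_force": force on the tool from outside, world axes, zero at the start; "wrist_torque": the same for the moment, N m; "gripper_width": finger opening in mm.
Only numpy, scipy, OpenCV 4.12 (cv2) and the standard library are available. Lean on these libraries where they do the work, as an engineer would, in place of code of your own. Each camera call takes 0.05 s, during which the arm holds its last target.

### The job

Two spring plungers sit in the recess under the hinged black flap on the maple ledge: swing the flap up and back past upright so that it stays open, then with the fingertips press the round plunger (not the square one) half way down, until its face is level with the rim of its collar, and hold it there steadily for a couple of seconds. It is a three-position enabling switch, so never push it to the bottom, and finish while still holding it at half travel: do not let go. Leave the square plunger and all the loose parts on the bench as they are.

Things in the scene. Friction and masses are not known exactly. Their poses are not given: they have to be found in the camera images.
- ledge: Fixed raised maple ledge, 220 (x) x 340 (y) x 70 mm high, turned by up to 0.3 rad. Origin on the underside, below the centre of its recess; x points away from the robot (front face at x = -60, back at +160), y along the ledge, z up. The recess is 90 (x) x 170 (y), 50 deep, open on top; it holds the two plungers side by side along y.
- flap (a joint): Hinge angle of the black acrylic flap, rad: 0 = shut, flat on the ledge over the recess; grows as its front edge is lifted; 1.57 upright; stop at 1.95 (leaning back). Starts shut or ajar (up to 0.25). The hinge is stiff: the flap stays at any angle where it is left; about 1 to 3 N at the tab moves it.
- flap_hinge (a point): Point on the hinge axis, mid-width, at the flap's far edge, 60 mm beyond the recess centre and 73 above the bench. The axis runs along the ledge's y. The flap is 120 long from the hinge, 200 wide, 6 thick, about 180 g; a pull tab at the middle of its front edge sticks out 37 further, over free space in front of the ledge.
- flap_tab (a point): Centre of the pull tab's end, 150 mm from the hinge axis, in the flap's plane (mid-thickness); 73 above the bench when shut. The tab is 30 wide along the hinge axis, 6 thick, and ends in a round bar of diameter 14, length 30, parallel to the hinge axis, centred here. Pinched by its two ends (30 apart), it pivots between the fingers as the flap swings.
- round_face (a point): Centre of the top face of the round plunger: aluminium disc of diameter 40 mm in a round grey collar (outer 54, inner 44). Moves with the plunger. Released, it is 65 above the bench (5 below the ledge top), 8 above the collar's rim. It sits 42 to one side of the recess middle along y (either side; the square one opposite), within 6 of the middle in x.
- round_plunger (a joint): Downward travel of the round plunger in m: 0 released, 0.008 = face level with the collar rim (half travel, the wanted position), 0.016 bottomed. Spring: about 3 N to start moving, about 6 N at half travel, about 9.5 N at the bottom; it springs back when released.
- square_face (a point): Centre of the top face of the square plunger: a 40 x 40 aluminium plate in a square grey collar (54 outside), otherwise like the round one. To be left alone.
- square_plunger (a joint): Downward travel of the square plunger in m, 0 released to 0.016.
- faceplate: Bystander: ridged aluminium tweeter faceplate, a disc of diameter 104, 10 high, on the bench left (+y) of the ledge. Origin centre of underside.
- board_frame: Bystander: green plastic crossover board frame 100 x 80 x 12, on the bench in front of the ledge to the right (-y). Origin centre of underside.
- magnet_cup: Bystander: chrome round magnet cup, diameter 52, 22 high, on top of the ledge left of the flap. Origin centre of underside.
- rubber_foot: Bystander: squat black rubber foot, diameter 42, 18 high, on top of the ledge right of the flap. Origin centre of underside.
- screwdriver: Bystander: screwdriver lying on the bench in front of the ledge to the left. Origin mid underside.
- spacer: Bystander: wooden spacer ring, outer diameter 60, 12 high, on the bench right of the ledge. Origin centre of underside.
- driver: Bystander: small dark steel tweeter driver with a grey dome, diameter 84, 48 high, on the bench right of the ledge. Origin centre of underside.

How it is judged (in metres and radians):
On the way, in this order (a step that is already met when the one before it is completed fails the run):
1. the flap stands open past upright (value of joint flap above 1.58 rad), for 0.2 s.
2. the round plunger is held at half travel by the fingers (value of joint round_plunger between 0.0055 and 0.0105 m and contact force between round_plunger and the fingers above 2 N), for 1.5 s.
At the end, for the whole second after the job is handed in: The program finishes holding: the fingers press the round plunger (2 to 15 N) steadily at 8 mm travel, give or take 2.5 mm, the flap stands open past upright (over 1.58 rad) and the square plunger is up (under 2 mm) (all of step 2 and contact force between round_plunger and the fingers below 15 N and velocity of joint round_plunger between -0.005 and 0.005 m/s and value of joint flap above 1.58 rad and value of joint square_plunger below 0.002 m); the arm keeps its last pose, push and grip.
It fails at once if the round plunger is pushed to the bottom (over 14 mm) (value of joint round_plunger above 0.014 m).
It fails at once if the square plunger is pressed (over 4 mm) (value of joint square_plunger above 0.004 m).
It fails at once if a loose part is moved by more than 25 mm (distance of any of faceplate, board_frame, magnet_cup, rubber_foot, screwdriver, spacer, driver from where it was at the start of the episode above 0.025 m).
It also fails if it takes over 48 s, if anything falls off the work surface, if the arm or the gripper's body presses on something with over 40 N, if the wrist force passes 120 N, or if a joint passes its speed limit or range.

## Working session

There is one attempt and no reset: what is moved stays moved. The work goes in short steps, Python scripts to look and compute and a tool call to move; the robot and the scene stay as the last step left them, time stands still between calls to the robot, and variables do not carry over. Pictures are saved under pics/ and viewed, and the job is handed in when it is done.

Besides the shell and the picture viewer there is one more tool, called after ">>>" as name([rows], argument=value, ...), one row to a line, values as JSON. apply_moves: Moves the arm, as the interface text tells. Its arguments: {"type":"object","properties":{"steps":{"type":"array"}},"required":["steps"]}

```bash
ls; mkdir -p pics
python3 - <<'E'
from bench import telemetry, get_image, workorder, nets, arm
import cv2
s=telemetry.read_state(); print({k:s[k] for k in ("clock","position","ee_rot","gripper_width","contact_force")}, arm.nose_length)
for n in ("scene","top"):
    p=get_image(n); cv2.imwrite(f"pics/{n}0.png",p["frame"]); print(n,p["origin"],p["orientation"],p["fx"])
    for l in ("flap_tab","flap_hinge","ledge","round_face","square_face","magnet_cup","rubber_foot","board_frame","screwdriver"):
        r=nets.pinpoint(p,l); print(l,[(x["xyz"],x["confidence"]) for x in r[:2]])
E
```

```text
pics
{'clock': 0.0, 'position': array([167.60964285, 601.55622523, 252.21461012]), 'ee_rot': array([-6.04720303e-01,  7.96437193e-01, -6.74396223e-04, -8.34665036e-04]), 'gripper_width': 85.63035645411347, 'contact_force': array([ 0.04546678, -0.51798956,  0.49251836])} 22.0
scene [1225.62329636  313.67245906  880.73567719] [ 0.51764463  0.7827778  -0.28781966 -0.19095235] 533.6688658692361
flap_tab [([495.7, -7.7, 110.8], 0.96)]
flap_hinge [([640.0, -22.2, 73.4], 0.73)]
ledge [([576.7, -8.8, 0.9], 0.71), ([639.9, -20.2, 72.0], 0.65)]
round_face [([579.3, -9.5, 1.3], 0.51)]
square_face [([414.5, -195.2, 1.2], 0.44)]
magnet_cup [([685.8, 122.8, 67.2], 0.76)]
rubber_foot [([617.0, -148.9, 73.1], 0.68)]
board_frame []
screwdriver [([459.1, 252.7, 0.2], 0.61)]
top [ 411.10357467   45.24193304 1066.05822249] [-0.69786754  0.71151802 -0.0517609   0.06359097] 478.5959174867973
flap_tab []
flap_hinge [([637.5, -18.7, 76.3], 0.78), ([414.6, -193.0, -2.5], 0.15)]
ledge []
round_face [([459.8, 243.3, 3.0], 0.21)]
square_face [([495.2, -4.6, 108.8], 0.39)]
magnet_cup [([684.9, 112.8, 69.2], 0.58)]
rubber_foot [([622.9, -148.5, 71.8], 0.58)]
board_frame [([412.2, -196.4, -0.8], 0.85)]
screwdriver []
```

View pics/scene0.png

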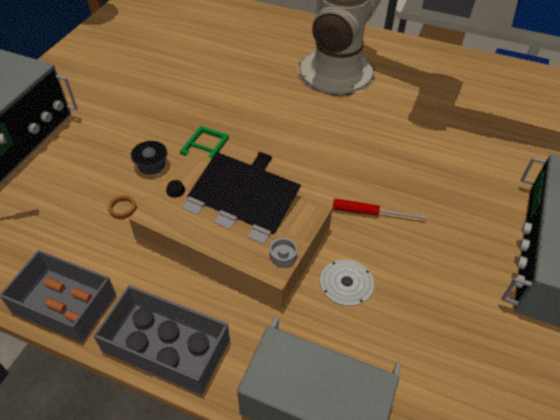

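View pics/top0.png

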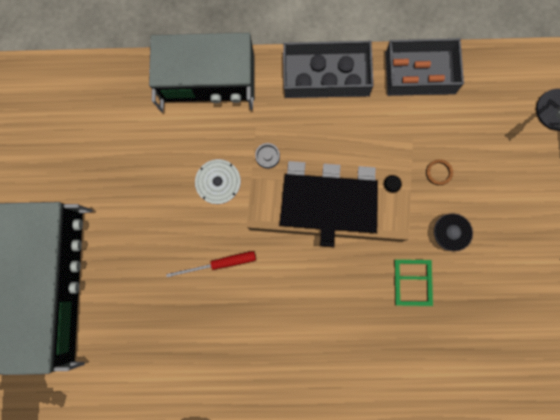

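```bash
cat > h.py <<'E'
import numpy as np, cv2
from scipy.spatial.transform import Rotation as R
def proj(p,P):
    P=np.atleast_2d(P); c=(P-p["origin"])@R.from_quat(p["orientation"]).as_matrix()
    return np.c_[p["fx"]*c[:,0]/c[:,2]+p["cx"],p["fy"]*c[:,1]/c[:,2]+p["cy"]]
def ledge2w(hx,hy,yaw,P):  # ledge coords relative to hinge foot
    P=np.atleast_2d(P); c,s=np.cos(yaw),np.sin(yaw)
    return np.c_[hx+c*P[:,0]-s*P[:,1],hy+s*P[:,0]+c*P[:,1],P[:,2]]
def flap_parts(hx,hy,yaw,th):
    out=[]
    for (r0,r1,w,t) in ((0,120,100,3),(120,157,15,3),(143,157,15,7)):
        Q=[]
        for r in(r0,r1):
            for y in(-w,w):
                for n in(-t,t):
                    Q.append((-r*np.cos(th)+n*np.sin(th),y,73+r*np.sin(th)+n*np.cos(th)))
        out.append(ledge2w(hx,hy,yaw,Q))
    return out
def mask(p,v,S=4):
    m=np.zeros((420*S,560*S),np.uint8)
    for Q in flap_parts(*v):
        h=cv2.convexHull(np.round((proj(p,Q)+.5)*S).astype(np.int32)); cv2.fillConvexPoly(m,h,255)
    return cv2.resize(m,(560,420),interpolation=cv2.INTER_AREA)/255.
def fit(ps,ms,v0):
    from scipy.optimize import minimize
    f=lambda v:sum(np.abs(mask(p,v)-m).sum() for p,m in zip(ps,ms))
    v0=np.array(v0,float); st=np.array([8,8,.1,.1]); sim=np.vstack([v0]+[v0+np.eye(4)[i]*st[i] for i in range(4)])
    r=minimize(f,v0,method="Nelder-Mead",options=dict(initial_simplex=sim,maxiter=250,xatol=.01,fatol=.1)); return r.x,r.fun
E
python3 - <<'E'
from bench import telemetry, get_image, nets
from h import *
ps=[];ms=[]
for n in("scene","top"):
    p=get_image(n); o=nets.outline_of(p,"flap"); 
    print(n,[(x["confidence"],x["pixels"].sum()) for x in o])
    if o: ps.append(p);ms.append(o[0]["pixels"].astype(float))
for k in [[i] for i in range(len(ps))]+[list(range(len(ps)))]:
    print(k,fit([ps[i] for i in k],[ms[i] for i in k],[639,-20,-.1,.25]))
v,_=fit(ps,ms,[639,-20,-.1,.25])
im=[]
for p in ps:
    f=p["frame"].copy()
    f=cv2.addWeighted(f,2,f,0,30)
    for Q in flap_parts(*v): cv2.polylines(f,[cv2.convexHull(np.round(proj(p,Q)).astype(np.int32))],1,(0,0,255),1)
    for z,L in ((70,((-120,-170),(100,-170),(100,170),(-120,170))),):
        q=proj(p,ledge2w(*v[:3],[(a,b,z) for a,b in L])); cv2.polylines(f,[np.round(q).astype(np.int32)],1,(255,255,0),1)
    im.append(f[100:300,100:420])
cv2.imwrite("pics/fit0.png",cv2.resize(np.vstack(im),None,fx=1.5,fy=1.5))
E
```

```text
scene [(0.66, np.int64(281)), (0.57, np.int64(5406))]
top [(0.98, np.int64(5655))]
[0] (array([ 6.52903631e+02,  9.28127167e+00,  1.67402749e-01, -9.21359015e-01]), np.float64(673.7372549019608))
[1] (array([ 6.38170942e+02, -1.76002666e+01, -9.19063612e-02,  2.48966912e-01]), np.float64(184.8))
[0, 1] (array([ 6.24823060e+02, -9.49496446e+00,  9.49808998e-02, -9.01510915e-01]), np.float64(2354.5764705882357))
```

View pics/fit0.png

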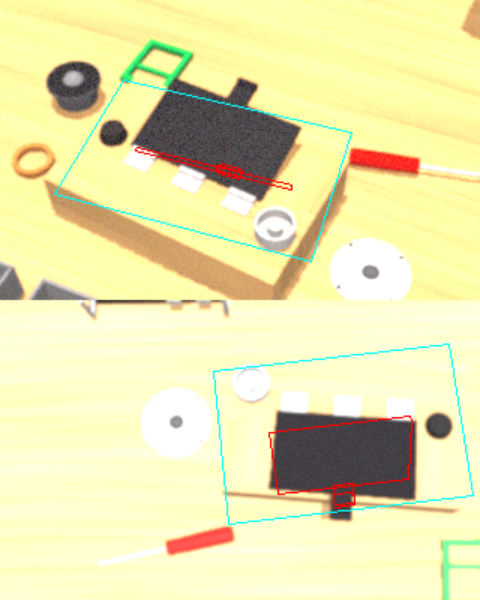

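The scene outline picked the wrong blob; I'll use the large one and refit.

Run:
```python
from bench import telemetry, get_image, nets
from h import *
ps=[];ms=[]
for n in("scene","top"):
    p=get_image(n); o=nets.outline_of(p,"flap"); o=[x for x in o if x["pixels"].sum()>3000]
    if o: ps.append(p);ms.append(o[0]["pixels"].astype(float))
for k in [[i] for i in range(len(ps))]+[list(range(len(ps)))]:
    print(k,fit([ps[i] for i in k],[ms[i] for i in k],[639,-20,-.1,.25]))
v,_=fit(ps,ms,[639,-20,-.1,.25])
im=[]
for p in ps:
    f=p["frame"].copy()
    f=cv2.addWeighted(f,2,f,0,30)
    for Q in flap_parts(*v): cv2.polylines(f,[cv2.convexHull(np.round(proj(p,Q)).astype(np.int32))],1,(0,0,255),1)
    for z,L in ((70,((-120,-170),(100,-170),(100,170),(-120,170))),):
        q=proj(p,ledge2w(*v[:3],[(a,b,z) for a,b in L])); cv2.polylines(f,[np.round(q).astype(np.int32)],1,(255,255,0),1)
    im.append(f[100:300,100:420])
cv2.imwrite("pics/fit1.png",cv2.resize(np.vstack(im),None,fx=1.5,fy=1.5))
t=ledge2w(*v[:3],[(-150*np.cos(v[3]),0,73+150*np.sin(v[3]))])[0]; print("tab",t)
s=telemetry.read_state(); T=R.from_quat(s["ee_rot"]).as_matrix(); print(T.round(3), s["clock"])
```

```text
[0] (array([ 6.38571829e+02, -2.15581559e+01, -8.40749015e-02,  1.91974815e-01]), np.float64(157.52549019607844))
[1] (array([ 6.36727118e+02, -1.71896582e+01, -9.76815742e-02,  2.88643730e-01]), np.float64(144.8078431372549))
[0, 1] (array([ 6.38981117e+02, -2.01808193e+01, -9.80353835e-02,  2.18013791e-01]), np.float64(523.8117647058823))
tab [493.23496518  -5.84658812 105.44362857]
[[-0.268 -0.963  0.   ]
 [-0.963  0.268 -0.   ]
 [ 0.    -0.    -1.   ]] 1.4
```

View pics/fit1.png

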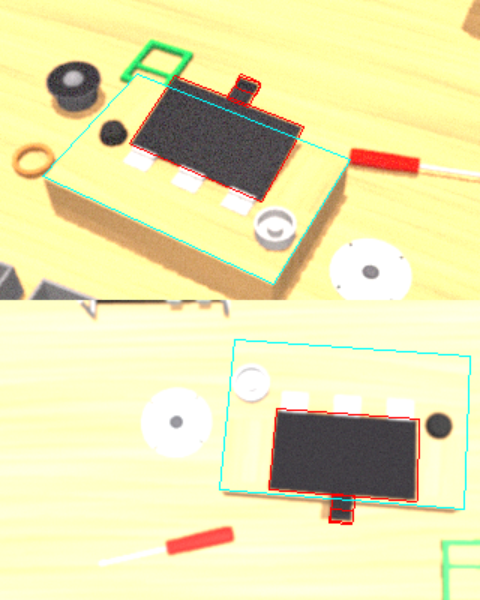

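>>> apply_moves([
  {"hand":1,"xyz":[0,0,-4],"delta_rot":[0,0,0]},
  {"hand":1,"xyz":[2,-0.5,-8],"delta_rot":[0,0,0]},
  {"hand":1,"xyz":[28.9,-8,-8],"delta_rot":[0,0,0]},
  {"hand":1,"xyz":[28.9,-8,-8],"delta_rot":[0,0,0]},
  {"hand":1,"xyz":[28.9,-8,-8],"delta_rot":[0,0,0]},
  {"hand":1,"xyz":[28.9,-8,-8],"delta_rot":[0,0,-0.05]},
  {"hand":1,"xyz":[28.9,-8,-8],"delta_rot":[0,0,-0.1]},
  {"hand":1,"xyz":[28.9,-8,-8],"delta_rot":[0,0,-0.176]},
  {"hand":1,"xyz":[28.9,-8,-8],"delta_rot":[0,0,-0.176]},
  {"hand":1,"xyz":[49.8,-47.7,-2],"delta_rot":[0,0,-0.176]},
  {"hand":1,"xyz":[49.8,-47.7,-2],"delta_rot":[0,0,-0.176]},
  {"hand":1,"xyz":[49.8,-47.7,-2],"delta_rot":[0,0,-0.176]},
])

```text
clock: 2.4
position: [257.5, 215.7, 317.5]
ee_rot: [-0.674, 0.739, 0.001, 0.002]
contact_force: [1.5, 1.0, 0.3]
gripper_width: 85.3
```

```bash
cat > go.py <<'E'
# python3 go.py x y z : shift in tool axes (cm) to the given TCP target
import sys; from bench import telemetry; from h import *
s=telemetry.read_state(); M=R.from_quat(s["ee_rot"]).as_matrix()
print("t",s["clock"],"pos",s["position"].round(1),"F",s["contact_force"].round(1),"w",round(s["gripper_width"],1),"j",np.round(s["joints"],2)); print(M.round(3))
a=list(map(float,sys.argv[1:]))
for i in range(0,len(a),3): print((M.T@(np.array(a[i:i+3])-s["position"])/10).round(2))
E
python3 go.py 494 -6 180
```

```text
t 2.4 pos [257.5 215.7 317.5] F [1.5 1.  0.3] w 85.3 j [ 1.19 -0.2  -0.49  0.   -1.27  0.29]
[[-0.092 -0.996  0.001]
 [-0.996  0.092  0.003]
 [-0.004 -0.001 -1.   ]]
[ 19.95 -25.57  13.71]
```

>>> apply_moves([
  {"hand":1,"xyz":[20,-25.6,8],"delta_rot":[0,0,0]},
  {"hand":1,"xyz":[20,-25.6,8],"delta_rot":[0,0,0]},
  {"hand":1,"xyz":[20,-25.6,8],"delta_rot":[0,0,0]},
  {"hand":1,"xyz":[20,-25.6,8],"delta_rot":[0,0,0]},
  {"hand":1,"xyz":[20,-25.6,8],"delta_rot":[0,0,0]},
  {"hand":1,"xyz":[20,-25.6,8],"delta_rot":[0,0,0]},
  {"hand":1,"xyz":[20,-25.6,8],"delta_rot":[0,0,0]},
  {"hand":1,"xyz":[20,-25.6,10],"delta_rot":[0,0,0]},
  {"hand":1,"xyz":[20,-25.6,13],"delta_rot":[0,0,0]},
  {"hand":1,"xyz":[20,-25.6,13],"delta_rot":[0,0,0]},
  {"hand":1,"xyz":[20,-25.6,13],"delta_rot":[0,0,0]},
])

```text
clock: 3.32
position: [492.3, -7.4, 185.2]
ee_rot: [-0.672, 0.741, 0.001, -0.002]
contact_force: [0.2, 0.0, 1.3]
gripper_width: 85.4
```

```bash
python3 go.py 494 -6 110
python3 - <<'E'
from bench import telemetry, get_image, nets
import cv2
for n in("wrist","scene","top"):
    p=get_image(n); cv2.imwrite(f"pics/{n}2.png",p["frame"]); print(n,[(x["xyz"],x["confidence"]) for x in nets.pinpoint(p,"flap_tab")])
E
```

```text
t 3.3167 pos [492.3  -7.4 185.2] F [0.2 0.  1.3] w 85.4 j [ 0.32  0.23 -0.41  0.   -0.94  1.16]
[[-0.097 -0.995 -0.005]
 [-0.995  0.097 -0.002]
 [ 0.002  0.004 -1.   ]]
[-0.17 -0.19  7.52]
wrist [([493.0, -1.1, 112.6], 0.66)]
scene [([490.9, -8.4, 111.1], 0.86)]
top []
```

View pics/wrist2.png

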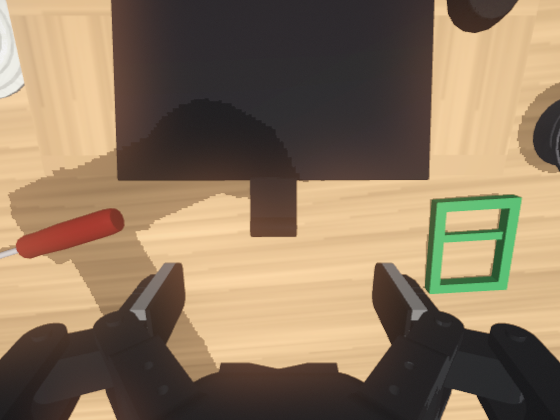

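>>> apply_moves([
  {"hand":1,"xyz":[-0.15,-0.1,3.5],"delta_rot":[0,0,0]},
  {"hand":1,"xyz":[-0.15,-0.1,5.5],"delta_rot":[0,0,0]},
  {"hand":1,"xyz":[-0.15,-0.1,7.4],"delta_rot":[0,0,0]},
  {"hand":1,"xyz":[-0.15,-0.1,7.4],"delta_rot":[0,0,0]},
  {"hand":0.6,"xyz":[-0.15,-0.1,7.4],"delta_rot":[0,0,0]},
  {"hand":0.5,"xyz":[-0.15,-0.1,7.4],"delta_rot":[0,0,0]},
  {"hand":0.5,"xyz":[-0.15,-0.1,7.4],"delta_rot":[0,0,0]},
  {"hand":0.5,"xyz":[-0.15,-0.1,7.4],"delta_rot":[0,0,0]},
])

```text
clock: 4.28
position: [495.0, -4.7, 114.2]
ee_rot: [-0.673, 0.74, -0.001, 0.001]
contact_force: [0.3, 0.6, -0.6]
gripper_width: 42.7
```

```bash
python3 go.py 493 -6 111
python3 - <<'E'
from bench import telemetry, get_image, nets
import cv2, numpy as np
a=[get_image(n)["frame"] for n in("wrist","scene")]
a[1]=cv2.resize(cv2.addWeighted(a[1],2,a[1],0,20)[110:260,160:360],(560,420))
cv2.imwrite("pics/g3.png",cv2.resize(np.vstack(a),None,fx=.7,fy=.7))
E
```

```text
t 4.2833 pos [495.   -4.7 114.2] F [ 0.3  0.6 -0.6] w 42.7 j [ 0.32  0.32 -0.49  0.   -0.75  1.16]
[[-0.095 -0.995  0.003]
 [-0.995  0.095  0.001]
 [-0.001 -0.003 -1.   ]]
[0.15 0.19 0.32]
```

View pics/g3.png

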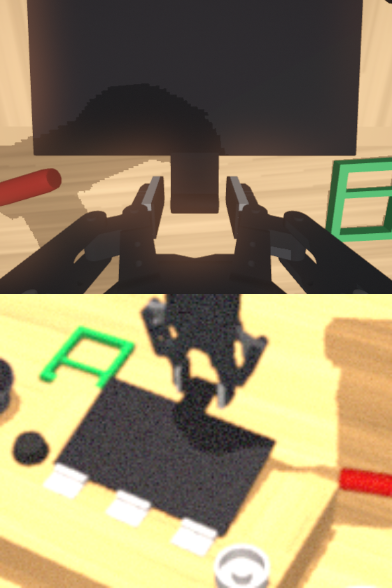

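>>> apply_moves([
  {"hand":0.5,"xyz":[0.05,0.15,0.5],"delta_rot":[0,0,0]},
  {"hand":0.4,"xyz":[0.05,0.15,0.5],"delta_rot":[0,0,0]},
  {"hand":0.2,"xyz":[0.05,0.15,0.5],"delta_rot":[0,0,0]},
  {"hand":0.2,"xyz":[0.05,0.15,0.5],"delta_rot":[0,0,0]},
  {"hand":0.1,"xyz":[0.05,0.15,0.5],"delta_rot":[0,0,0]},
  {"hand":0.1,"xyz":[0.05,0.15,0.5],"delta_rot":[0,0,0]},
  {"hand":0.1,"xyz":[0.05,0.15,0.5],"delta_rot":[0,0,0]},
])

```text
clock: 4.97
position: [492.0, -4.4, 107.3]
ee_rot: [-0.672, 0.74, 0.001, -0.0]
contact_force: [-3.0, 6.1, -0.1]
gripper_width: 28.8
```

```bash
python3 go.py 493 -6 111
python3 - <<'E'
from bench import telemetry, get_image, nets
import cv2, numpy as np
a=[get_image(n)["frame"] for n in("wrist","scene")]
a[1]=cv2.resize(cv2.addWeighted(a[1],2,a[1],0,20)[110:260,160:360],(560,420))
cv2.imwrite("pics/g4.png",cv2.resize(np.vstack(a),None,fx=.7,fy=.7))
E
```

```text
t 4.9667 pos [492.   -4.4 107.3] F [-3.   6.1 -0.1] w 28.8 j [ 0.32  0.33 -0.5  -0.   -0.74  1.16]
[[-0.096 -0.995 -0.001]
 [-0.995  0.096  0.001]
 [-0.001  0.001 -1.   ]]
[ 0.15 -0.12 -0.37]
```

View pics/g4.png

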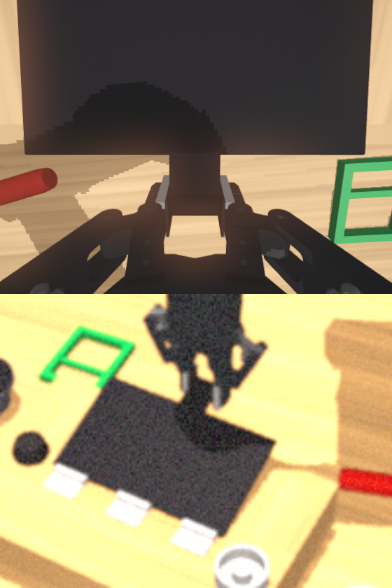

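>>> apply_moves([
  {"hand":0.1,"xyz":[0,-0.26,-0.94],"delta_rot":[0,0,0]},
  {"hand":0.1,"xyz":[0,-0.77,-2.35],"delta_rot":[0,0,0]},
  {"hand":0.1,"xyz":[0,-1.42,-3.7],"delta_rot":[0,0,0]},
  {"hand":0.1,"xyz":[0,-2.21,-4.98],"delta_rot":[0,0,0]},
  {"hand":0.1,"xyz":[0,-3.12,-6.17],"delta_rot":[0,0,0]},
  {"hand":0.1,"xyz":[0,-4.14,-7.27],"delta_rot":[0,0,0]},
  {"hand":0.1,"xyz":[0,-5.26,-8.26],"delta_rot":[0,0,0]},
  {"hand":0.1,"xyz":[0,-6.48,-9.13],"delta_rot":[0,0,0]},
  {"hand":0.1,"xyz":[0,-6.48,-9.13],"delta_rot":[0,0,0]},
  {"hand":0.1,"xyz":[0,-6.48,-9.13],"delta_rot":[0,0,0]},
])

```text
clock: 5.9
position: [556.4, -10.6, 198.5]
ee_rot: [-0.672, 0.74, 0.002, -0.001]
contact_force: [-1.9, 5.4, 1.2]
gripper_width: 28.9
```

```bash
python3 go.py 493 -6 111
python3 - <<'E'
from bench import telemetry, get_image, nets
import cv2, numpy as np
a=[get_image(n)["frame"] for n in("wrist","scene")]
a[1]=cv2.resize(cv2.addWeighted(a[1],2,a[1],0,20)[110:260,160:360],(560,420))
cv2.imwrite("pics/g5.png",cv2.resize(np.vstack(a),None,fx=.7,fy=.7))
E
```

```text
t 5.9 pos [556.4 -10.6 198.5] F [-1.9  5.4  1.2] w 28.9 j [ 0.27  0.32 -0.24 -0.   -1.02  1.21]
[[-0.096 -0.995 -0.003]
 [-0.995  0.096  0.001]
 [-0.001  0.003 -1.   ]]
[0.16 6.32 8.77]
```

View pics/g5.png

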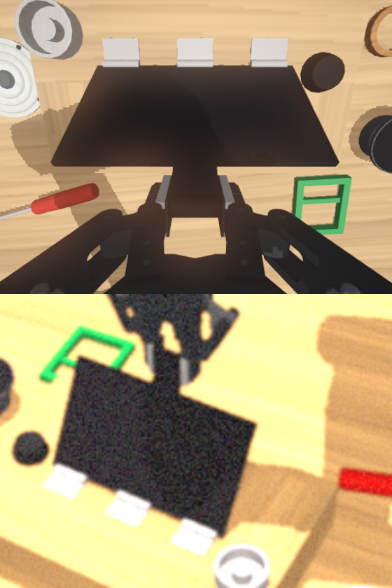

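>>> apply_moves([
  {"hand":0.1,"xyz":[0,-1.3,-0.74],"delta_rot":[0,0,0]},
  {"hand":0.1,"xyz":[0,-2.67,-1.36],"delta_rot":[0,0,0]},
  {"hand":0.1,"xyz":[0,-4.1,-1.83],"delta_rot":[0,0,0]},
  {"hand":0.1,"xyz":[0,-5.56,-2.16],"delta_rot":[0,0,0]},
  {"hand":0.1,"xyz":[0,-7.05,-2.34],"delta_rot":[0,0,0]},
  {"hand":0.1,"xyz":[0,-8.55,-2.37],"delta_rot":[0,0,0]},
  {"hand":0.1,"xyz":[0,-10.04,-2.25],"delta_rot":[0,0,0]},
  {"hand":0.1,"xyz":[0,-11.22,-2.05],"delta_rot":[0,0,0]},
  {"hand":0.1,"xyz":[0,-11.81,-1.91],"delta_rot":[0,0,0]},
  {"hand":0.1,"xyz":[0,-11.81,-1.91],"delta_rot":[0,0,0]},
  {"hand":0.1,"xyz":[0,-11.81,-1.91],"delta_rot":[0,0,0]},
])

```text
clock: 6.92
position: [674.2, -21.8, 217.1]
ee_rot: [-0.673, 0.74, 0.001, -0.0]
contact_force: [-0.8, 4.5, -1.4]
gripper_width: 28.8
```

```bash
python3 go.py 493 -6 111
python3 - <<'E'
from bench import telemetry, get_image, nets
import cv2, numpy as np
a=[get_image(n)["frame"] for n in("wrist","scene")]
a[1]=cv2.resize(cv2.addWeighted(a[1],2,a[1],0,20)[110:260,160:360],(560,420))
cv2.imwrite("pics/g6.png",cv2.resize(np.vstack(a),None,fx=.7,fy=.7))
E
```

```text
t 6.9167 pos [674.2 -21.8 217.1] F [-0.8  4.5 -1.4] w 28.8 j [ 0.21  0.49  0.09 -0.   -1.17  1.27]
[[-0.095 -0.995 -0.002]
 [-0.995  0.095  0.001]
 [-0.001  0.002 -1.   ]]
[ 0.16 18.16 10.65]
```

View pics/g6.png

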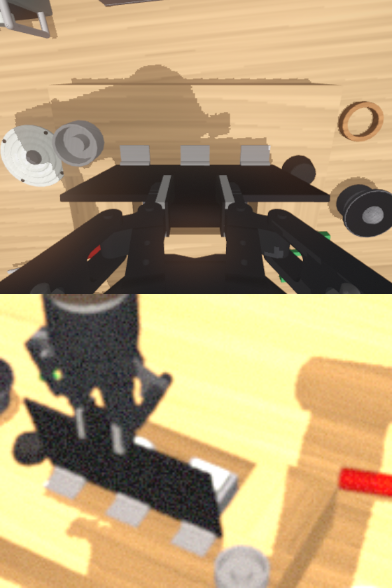

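>>> apply_moves([
  {"hand":0.65,"xyz":[0,0,0],"delta_rot":[0,0,0]},
  {"hand":0.65,"xyz":[0,0,0],"delta_rot":[0,0,0]},
  {"hand":0.65,"xyz":[0,0,0],"delta_rot":[0,0,0]},
  {"hand":0.65,"xyz":[0,0,-2],"delta_rot":[0,0,0]},
  {"hand":0.65,"xyz":[0,0,-5],"delta_rot":[0,0,0]},
  {"hand":0.65,"xyz":[0,0,-8],"delta_rot":[0,0,0]},
  {"hand":0.5,"xyz":[0,4,-8],"delta_rot":[0,0,0]},
  {"hand":0.3,"xyz":[0,8,-8],"delta_rot":[0,0,0]},
  {"hand":0,"xyz":[0,12,-8],"delta_rot":[0,0,0]},
  {"hand":0,"xyz":[0,16,-8],"delta_rot":[0,0,0]},
  {"hand":0,"xyz":[0,18,-8],"delta_rot":[0,0,0]},
  {"hand":0,"xyz":[0,18,-8],"delta_rot":[0,0,0]},
])

```text
clock: 8.02
position: [491.9, -6.3, 299.8]
ee_rot: [-0.673, 0.74, -0.0, 0.001]
contact_force: [0.3, -0.3, -0.3]
gripper_width: -0.1
```

```bash
python3 go.py
python3 - <<'E'
from bench import telemetry, get_image, nets
import cv2, numpy as np
a=[]
for n in("wrist","top","scene"):
    p=get_image(n); a.append(p["frame"])
    for l in("round_face","square_face","flap_tab","flap_hinge"): print(n,l,[(x["xyz"],x["confidence"]) for x in nets.pinpoint(p,l)[:2]],[(x["xyz"],x["confidence"]) for x in nets.recognise(p,l)[:2]])
a[1]=cv2.resize(cv2.addWeighted(a[1],2,a[1],0,20)[130:250,240:400],(560,420))
cv2.imwrite("pics/g7.png",cv2.resize(np.vstack(a[:2]),None,fx=.7,fy=.7))
cv2.imwrite("pics/s7.png",cv2.resize(a[2][110:260,160:360],(560,420)))
E
```

```text
t 8.0167 pos [491.9  -6.3 299.8] F [ 0.3 -0.3 -0.3] w -0.1 j [ 0.32  0.12 -0.23  0.   -1.22  1.16]
[[-0.095 -0.995  0.002]
 [-0.995  0.095  0.001]
 [-0.001 -0.002 -1.   ]]
wrist round_face [([572.3, -56.2, 59.1], 0.65)] [([575.2, -53.7, 61.9], 0.66)]
wrist square_face [([577.9, 32.3, 68.2], 0.92)] [([582.1, 31.7, 67.4], 0.56)]
wrist flap_tab [] [([644.0, -14.9, 109.5], 0.83)]
wrist flap_hinge [([640.5, -17.1, 72.1], 0.89)] [([641.3, -21.4, 107.8], 0.77)]
top round_face [] []
top square_face [] []
top flap_tab [([667.0, -20.6, 219.0], 0.66)] [([655.2, 31.1, 163.1], 0.58)]
top flap_hinge [([659.2, -266.3, 1.3], 0.66)] [([655.8, 29.6, 167.4], 0.6)]
scene round_face [([570.8, -54.4, 62.9], 0.36)] []
scene square_face [([578.4, 29.8, 64.8], 0.42)] [([567.3, 39.9, 60.7], 0.52)]
scene flap_tab [([667.6, -24.5, 222.4], 0.98)] [([654.1, -16.7, 148.2], 0.71)]
scene flap_hinge [([638.4, -21.8, 72.6], 0.94)] [([656.0, -16.9, 144.7], 0.84)]
```

View pics/g7.png

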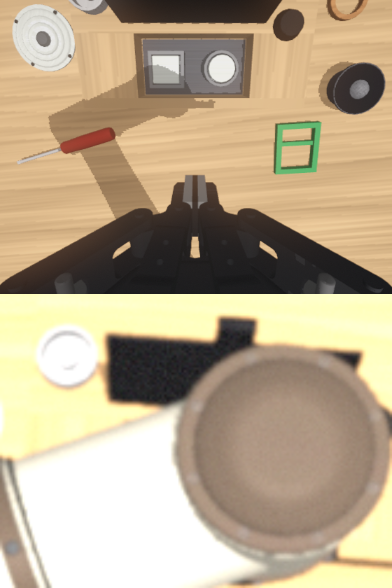

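View pics/s7.png

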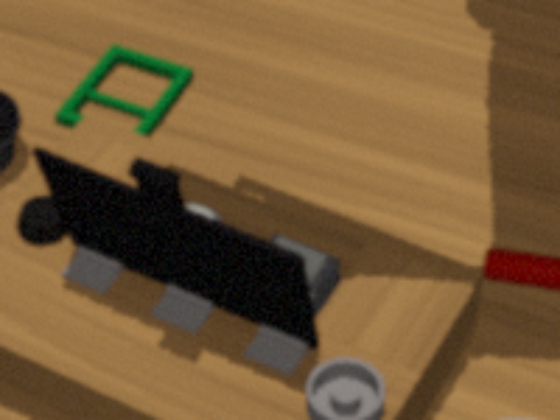

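```bash
python3 - <<'E'
from bench import get_image, nets
from h import *
p=get_image("wrist"); o=nets.outline_of(p,"round_face")
M=R.from_quat(p["orientation"]).as_matrix()
g=cv2.cvtColor(p["frame"],cv2.COLOR_BGR2GRAY)
sub=np.zeros_like(g); sub[70:125,285:345]=g[70:125,285:345]
m=(sub>170).astype(np.uint8); n,l,st,c=cv2.connectedComponentsWithStats(m); i=1+st[1:,4].argmax(); print(st[i],c[i])
for nm,uv in [("bright",c[i])]+[("net",np.argwhere(x["pixels"]).mean(0)[::-1]) for x in o[:1]]:
    d=M@np.array([(uv[0]-p["cx"])/p["fx"],(uv[1]-p["cy"])/p["fy"],1]); print(nm,uv,(p["origin"]+d*(65-p["origin"][2])/d[2]).round(1))
E
python3 go.py 575 -55 150
```

```text
[ 299   81   38   40 1165] [317.36652361 100.34506438]
bright [317.36652361 100.34506438] [573.1 -53.5  65. ]
t 9.4667 pos [495.5  -5.7 298.2] F [1.  0.4 0.4] w -0.2 j [ 0.32  0.13 -0.22 -0.   -1.22  1.16]
[[-0.096 -0.995  0.   ]
 [-0.995  0.096  0.   ]
 [-0.    -0.    -1.   ]]
[ 4.15 -8.38 14.82]
```

>>> apply_moves([
  {"hand":0,"xyz":[2,-4,0],"delta_rot":[0,0,0]},
  {"hand":0,"xyz":[4.1,-8.1,1],"delta_rot":[0,0,0]},
  {"hand":0,"xyz":[4.1,-8.1,5],"delta_rot":[0,0,0]},
  {"hand":0,"xyz":[4.1,-8.1,9],"delta_rot":[0,0,0]},
  {"hand":0,"xyz":[4.1,-8.1,13],"delta_rot":[0,0,0]},
  {"hand":0,"xyz":[4.1,-8.1,16],"delta_rot":[0,0,0]},
  {"hand":0,"xyz":[4.1,-8.1,18],"delta_rot":[0,0,0]},
  {"hand":0,"xyz":[4.1,-8.1,19],"delta_rot":[0,0,0]},
  {"hand":0,"xyz":[4.1,-8.1,19],"delta_rot":[0,0,0]},
  {"hand":0,"xyz":[4.1,-8.1,19],"delta_rot":[0,0,0]},
])

```text
clock: 10.3
position: [573.0, -54.2, 108.7]
ee_rot: [-0.673, 0.74, -0.0, 0.0]
contact_force: [0.3, 0.3, 0.7]
gripper_width: 0.1
```

```bash
cat > avg.py <<'E'
from bench import telemetry,get_image
import numpy as np,cv2,sys
P=[];F=[]
for i in range(8):
    s=telemetry.read_state(); P.append(s["position"]);F.append(s["contact_force"]); p=get_image("wrist")
print(s["clock"],"P",np.mean(P,0).round(2),np.std(P,0).round(2),"F",np.mean(F,0).round(2),np.std(F,0).round(2))
cv2.imwrite(sys.argv[1],p["frame"])
E
python3 avg.py pics/w8.png
```

```text
10.65 P [573.21 -54.07 109.66] [0.32 0.05 0.46] F [ 0.06  0.23 -0.08] [0.55 0.28 0.57]
```

View pics/w8.png

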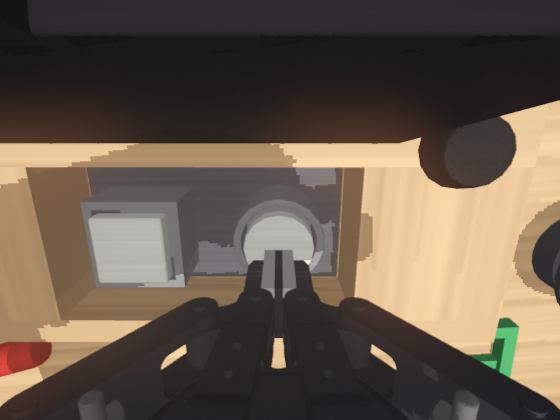

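>>> apply_moves([
  {"hand":0,"xyz":[0,0,1],"delta_rot":[0,0,0]},
  {"hand":0,"xyz":[0,0,1.7],"delta_rot":[0,0,0]},
  {"hand":0,"xyz":[0,0,2.1],"delta_rot":[0,0,0]},
  {"hand":0,"xyz":[0,0,2.3],"delta_rot":[0,0,0]},
  {"hand":0,"xyz":[0,0,2.4],"delta_rot":[0,0,0]},
  {"hand":0,"xyz":[0,0,2.5],"delta_rot":[0,0,0]},
  {"hand":0,"xyz":[0,0,2.5],"delta_rot":[0,0,0]},
])

```text
clock: 11.28
position: [571.6, -54.3, 83.1]
ee_rot: [-0.672, 0.74, 0.0, -0.001]
contact_force: [-3.7, 1.2, 4.2]
gripper_width: 0.1
```

```bash
python3 avg.py pics/w9.png
```

```text
11.6333 P [571.92 -54.33  83.28] [0.19 0.02 0.1 ] F [-3.12  0.59  4.18] [0.34 0.44 0.43]
```

View pics/w9.png

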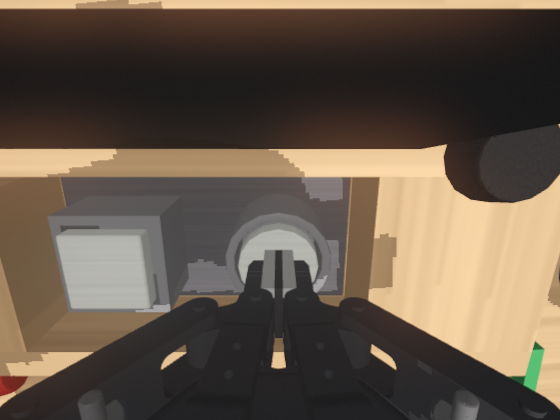

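>>> apply_moves([
  {"hand":0,"xyz":[0,0,0.1],"delta_rot":[0,0,0]},
  {"hand":0,"xyz":[0,0,0.2],"delta_rot":[0,0,0]},
  {"hand":0,"xyz":[0,0,0.3],"delta_rot":[0,0,0]},
  {"hand":0,"xyz":[0,0,0.35],"delta_rot":[0,0,0]},
  {"hand":0,"xyz":[0,0,0.35],"delta_rot":[0,0,0]},
])

```text
clock: 12.1
position: [572.3, -54.3, 79.7]
ee_rot: [-0.672, 0.74, -0.0, -0.0]
contact_force: [-4.3, -0.4, 5.6]
gripper_width: 0.1
```

```bash
python3 avg.py pics/w10.png
python3 - <<'E'
from bench import get_image,nets
import cv2
p=get_image("scene"); cv2.imwrite("pics/s10.png",cv2.resize(p["frame"][110:260,160:360],(560,420)))
for l in("flap_tab","flap_hinge","round_face"):print(l,nets.pinpoint(p,l)[:1])
E
```

```text
12.45 P [572.27 -54.33  79.73] [0.02 0.01 0.03] F [-3.62 -0.06  5.38] [0.27 0.45 0.25]
flap_tab [{'xyz': [668.6, -24.1, 220.2], 'confidence': 0.79}]
flap_hinge [{'xyz': [640.3, -21.2, 75.1], 'confidence': 0.97}]
round_face []
```

View pics/w10.png

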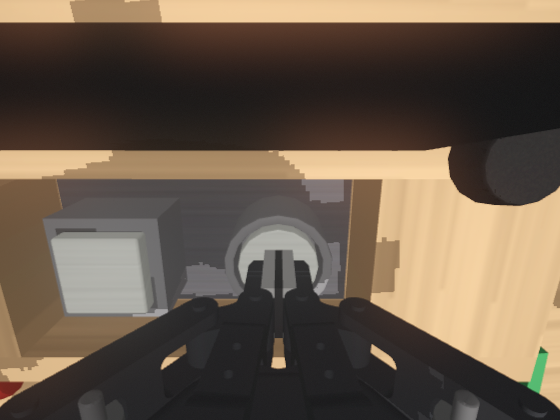

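View pics/s10.png

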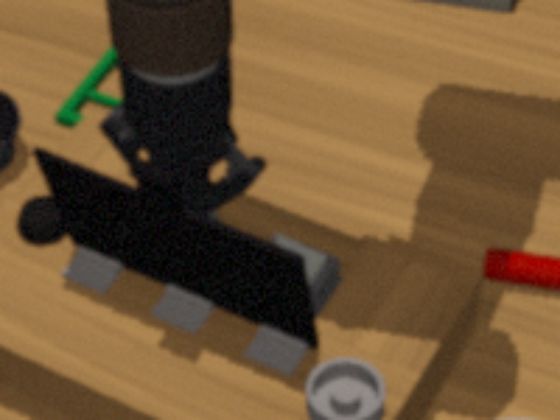

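>>> apply_moves([
  {"hand":0,"xyz":[0,0,0.05],"delta_rot":[0,0,0]},
  {"hand":0,"xyz":[0,0,0.08],"delta_rot":[0,0,0]},
  {"hand":0,"xyz":[0,0,0.08],"delta_rot":[0,0,0]},
  {"hand":0,"xyz":[0,0,0.08],"delta_rot":[0,0,0]},
  {"hand":0,"xyz":[0,0,0.08],"delta_rot":[0,0,0]},
  {"hand":0,"xyz":[0,0,0.08],"delta_rot":[0,0,0]},
])

```text
clock: 13.2
position: [572.3, -54.3, 79.0]
ee_rot: [-0.672, 0.74, -0.0, -0.0]
contact_force: [-3.5, -0.5, 6.0]
gripper_width: 0.5
```

```bash
python3 avg.py pics/w11.png
python3 - <<'E'
import cv2,numpy as np
a=[cv2.resize(cv2.imread(f"pics/w{i}.png")[180:320,40:350],None,fx=1.8,fy=1.8) for i in(8,11)]
cv2.imwrite("pics/c11.png",np.vstack(a))
E
```

```text
13.55 P [572.26 -54.32  79.  ] [0.01 0.01 0.01] F [-3.6  -0.41  5.72] [0.72 0.4  0.33]
```

View pics/c11.png

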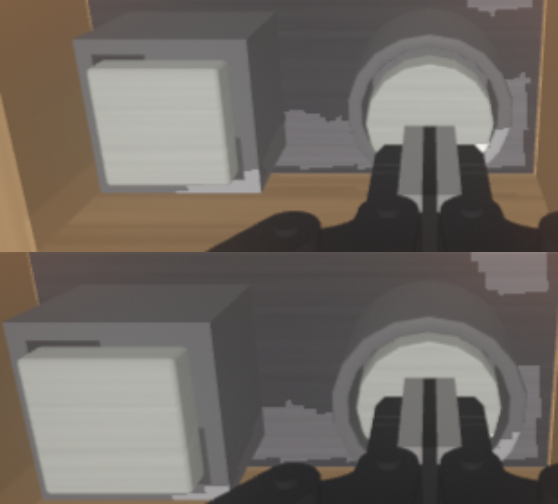

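Run:
```python
from bench import get_image
from h import *
from scipy.optimize import minimize
p=get_image("wrist"); f=p["frame"]
g=cv2.cvtColor(f,cv2.COLOR_BGR2GRAY)
big=cv2.resize(f[180:320,200:360],None,fx=4.5,fy=4.5,interpolation=cv2.INTER_CUBIC)
t=np.linspace(0,2*np.pi,200)
def circ(cx,cy,z,r): return proj(p,np.c_[cx+r*np.cos(t),cy+r*np.sin(t),0*t+z])
print(p["origin"],proj(p,[[574,-55,57]]))
for col in (265,279,292): print(col,g[205:262,col])
for row in (262,):print(row,g[row,225:335])
for z in(53,57,61):
    a=circ(574,-55,z,20); b=circ(574,-55,57,22); print(z,"disc top",a[:,1].min(),"L/R",a[:,0].min(),a[:,0].max(),"inner",b[:,1].min(),b[:,0].min(),b[:,0].max(),"outer",circ(574,-55,57,27)[:,1].min())
cv2.imwrite("pics/z12.png",big)
```

```text
[647.72915217 -61.27804829 199.79231034] [[279.99077904 264.20477922]]
265 [ 87  86  87  87  87  87  87  87  86  87  86  87  91 112 117 117 116 114
 113 111 109 118 132 133 134 134 141 163 174 174 174 174 174 175 176 177
 176 175 174 172 173 175 176 177 162 124 114 115 115 114 114 115 114 114
 114 114 114]
279 [ 88  88  87  88  87  87  88  87  88  88  92 113 119 118 116 114 113 111
 109 114 131 136 135 137 145 172 178 175 172 173 175 175 176 176 177 177
 177 176 174 173 174 176 177 176 154  87  48  49  48  49  49  49  48  48
  49  48  48]
292 [ 88  89  89  89  89  88  88  88  88  89  88  89  91 109 117 118 116 115
 113 112 110 113 132 135 135 135 138 154 174 176 176 176 176 177 178 178
 177 176 174 173 174 175 176 177 167 147 136 134 128 126 127 122 120 116
 115 114 115]
262 [109 110 110 110 110 110 110 105  90  75  74  75  76 108 154 173 174 174
 174 175 174 175 175 175 175 165 120  65  49  50  49  49  50  50  48  49
  50  54  85 114 114 114 114 114 115 114 114 115 115 103  59  46  48  47
  47  48  53  83 115 115 115 114 115 115 114 114 115 115 104  60  48  49
  49  50  49  49  51  49  48  56  97 149 175 175 175 176 175 175 175 175
 174 168 139  81  76  76  75  80  97 110 111 111 111 111 111 110 109 107
 116 116]
53 disc top 223.053623397096 L/R 240.11571705678693 319.8046847701429 inner 221.99700852279926 235.10437434745577 324.89377255099765 outer 211.89711311751842
57 disc top 225.98233370597103 L/R 239.18861324789447 320.8043749724432 inner 221.99700852279926 235.10437434745577 324.89377255099765 outer 211.89711311751842
61 disc top 229.06179453571903 L/R 238.21557144216516 321.85361152553986 inner 221.99700852279926 235.10437434745577 324.89377255099765 outer 211.89711311751842
```

View pics/z12.png

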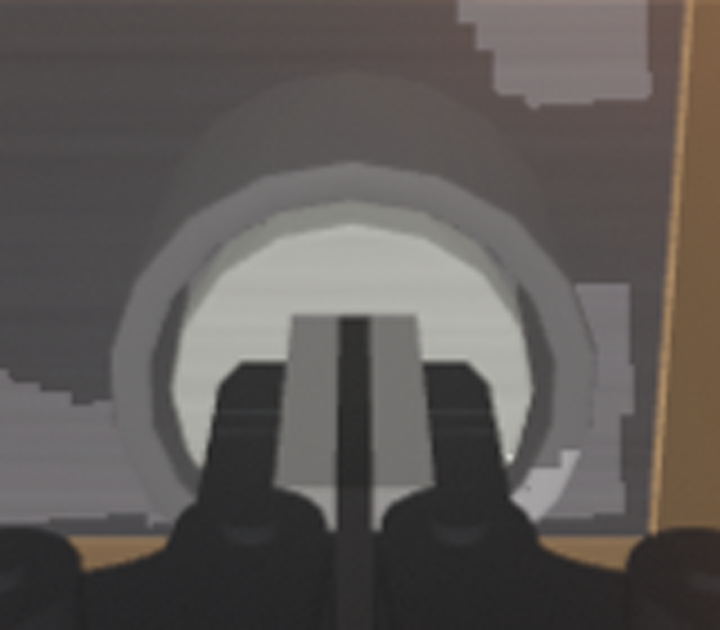

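Run:
```python
from bench import get_image
from h import *
p=get_image("wrist"); q=dict(p); q["origin"]=np.array(p["origin"])+[0.95,0.25,30.66]
g8=cv2.cvtColor(cv2.imread("pics/w8.png"),cv2.COLOR_BGR2GRAY)
print(proj(q,[[574,-55,65]]))
print(g8[190:250,279]); print(g8[240,225:335]);print(g8[246,225:335])
t=np.linspace(0,2*np.pi,200)
circ=lambda p,z,r: proj(p,np.c_[574+r*np.cos(t),-55+r*np.sin(t),0*t+z])
for r in(19,19.5,20):
  a=circ(q,65,r);b=circ(q,57,22);print(r,"disc top",a[:,1].min(),np.ptp(a[:,0]),"inner top",b[:,1].min(),np.ptp(b[:,0]))
  for z in (55,57,59):
    a=circ(p,z,r);b=circ(p,57,22);print("   now",z,"gap",a[:,1].min()-b[:,1].min(),np.ptp(a[:,0]))
```

```text
[[280.41225169 246.71895222]]
[ 91  91  91  91  91  92  92  90  94 113 123 123 121 119 116 115 113 116
 117 117 121 137 139 140 141 151 181 183 179 178 180 181 181 181 183 184
 182 181 179 179 181 181 182 183 184 183 181 180 182 182 180 179 179 179
 181 180 179 177 176 155]
[ 81  80  80  80  81  81  81  80  91 114 115 115 115 115 115 107  83  79
  82 115 160 177 178 178 178 178 178 177 177 178 178 179 178 179 179 179
 179 179 179 179 179 179 179 179 179 179 179 179 180 180 180 180 180 180
 180 180 180 180 180 180 180 180 180 180 180 180 180 180 180 180 180 181
 181 180 181 181 181 181 181 181 182 182 182 182 182 182 176 150  87  82
  83  92 111 117 118 118 117 117 116 116 125 125 125 125 125 125 125 116
  86  87]
[ 80  93 117 116 108  79  80  80  90 111 114 115 115 116 115 109  91  82
 117 162 176 177 177 177 177 177 177 177 178 177 177 177 177 178 178 178
 177 177 178 178 178 178 178 178 178 178 178 178 178 178 178 179 179 179
 179 178 179 179 178 179 179 179 178 179 179 179 179 179 179 179 179 179
 179 179 179 179 179 179 179 179 179 179 180 179 179 180 179 174 150  94
  83  98 116 117 117 116 116 116 113 113 121 121 121 121 121 122 121 112
  85  84]
19 disc top 214.46943427490874 68.08895275325136 inner top 204.8509673918132 75.63660466285555
   now 55 gap 4.462282562307593 76.60546700228542
   now 57 gap 5.966459364767616 77.53154525481665
   now 59 gap 7.508782204303259 78.48028809157594
19.5 disc top 213.59283783944852 69.88211991163698 inner top 204.8509673918132 75.63660466285555
   now 55 gap 3.483486778628361 78.62311249508417
   now 57 gap 4.9768475307218125 79.57360287537608
   now 59 gap 6.508117034378614 80.54735581460048
20 disc top 212.71476098782455 71.67535648937795 inner top 204.8509673918132 75.63660466285555
   now 55 gap 2.5028235100606366 80.6408458682734
   now 57 gap 3.985323888053955 81.61575051494742
   now 59 gap 5.505494141615543 82.61451577428582
```

```bash
python3 go.py
python3 - <<'E'
from bench import workorder
print(workorder.job_done())
E
```

```text
t 13.7 pos [572.3 -54.3  79. ] F [-2.9 -0.   5.6] w -0.0 j [ 0.19  0.48 -0.33  0.   -0.76  1.29]
[[-0.096 -0.995  0.   ]
 [-0.995  0.096 -0.   ]
 [ 0.    -0.    -1.   ]]
the job is handed in; nothing more can be done
None
```

I swung the flap open by pinching its tab bar and left it leaning back. I then pressed the round plunger, the one on the -y side, to about half travel with the closed fingertips. I handed the job in at 13.7 s while still holding it; no verdict was reported.

**Plunger travel:** the tool height gives about 8.0 mm, and the 5.7 N upward force gives about 7.3 mm. The two measurements I took from the wrist image disagreed, at about 6.9 and 9.6 mm, though all of these lie between 5.5 and 10.5 mm. The fingertips stayed still to about 0.01 mm while holding.

**Flap:** it stood at about 1.76 rad when last measured. That was just before the final 0.8 mm of pressing.

**Side force:** there is a steady sideways force of about -3.6 N on the tool along x. I took it as fingertip friction and did not confirm it.

**Square plunger and loose parts:** the square plunger looks fully up in the wrist image. I did not measure the loose parts at the end, but nothing looked shifted in the camera pictures and the gripper never came near them.

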